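# Draw the pre-filter out of the mixing bench extractor

### The job

Check the pre-filter of the small fume extractor on the paint-mixing bench: take the T-handle driver out of its stand, use it to turn the slotted captive screw on the extractor's flap a quarter turn anticlockwise, and put the driver back in its stand. Then lift the flap right open and draw the filter cassette hidden beneath it straight up and out by its pull tab. Finish while holding the cassette upright and still in the gripper, above the extractor and completely clear of it; do not put it down or let it go, and leave the tin, the bottle and the tub where they stand.

Things in the scene. Friction and masses are not known exactly. Their poses are not given: they have to be found in the camera images.
- unit: Bench-top fume extractor, fixed: white sheet-metal box 220 mm deep (x), 200 wide (y), 150 high. Origin at the centre of its underside; its louvred front is its -x side (towards the robot), z up. The front 90 mm of its top is the service flap, the rest solid. Under the flap an open bay, 188 mm wide, holds the filter cassette upright between guides at its ends.
- unit_mouth (a point): Middle of the bay's mouth, level with the unit's top (z 150 mm), straight above the cassette, 58 mm to the front (-x) of the unit's middle. Axes as the unit's. With the flap open the mouth is clear 40 mm to the front and 38 mm to the rear of this point; the guides end 34 mm below it.
- flap (a joint): Service flap hinge, rad: 0 shut, 2.2 end stop; the free front edge goes up and away from the robot. Stiff hinge (0.11 N m, about 1 N at the lip, plus the weight of the 150 g flap): the flap stays where it is left. The locked screw's cam holds the flap shut; it is free once the screw is past about 1.1 rad.
- flap_hinge (a point): Middle of the flap's hinge line, 20 mm to the front of the unit's middle, 148 mm above the bench; the line runs along the unit's y. The flap is 4 mm thick, 200 mm wide, its front edge 92 mm from the hinge line.
- flap_lip (a point): Middle of the flap's pull lip: a tongue 24 mm wide (along the hinge line), 5 mm thick with an 8 mm bead at its end, standing out 34 mm over the unit's front at mid-width. The point is 106 mm from the hinge line, 16 mm outside the front face. x points to the hinge. Pinch it across its width (it pivots between the pads as the flap swings) or hook it from below.
- screw (a joint): Captive quarter-turn screw in the flap, rad. 0 = locked, 1.57 = end stop, unlocked; grows anticlockwise seen from above. Starts between 0 and 0.2. Turning takes about 0.05 N m; it stays where it is left.
- screw_slot (a point): Bottom of the screw's slot, on its axis, 1.5 mm above the flap's top face (z 151.5 mm), 22 mm behind the unit's front face at mid-width. x runs along the slot, along the unit's x at joint 0. Round steel head 29 mm in diameter, 10 mm high; slot 4 mm wide, 19 mm long, 8.5 mm deep, its mouth flared to 9 mm wide.
- driver: T-handle slot driver, loose, about 140 g, 113 mm long, upright in its stand. Origin at the middle of the blade's tip, z up the shaft, x along the blade's width and the T-bar. Blade 14 mm wide, 2.6 thick, 12 long; shaft 12 mm in diameter; collar 32 mm in diameter, its underside 70 mm above the tip; hub 18 mm; black T-bar 80 (x) x 16 (y) x 20 mm (z).
- driver_bar (a point): Middle of the driver's T-bar, 103 mm above the blade's tip; grip it across its 16 mm thickness (the driver's y).
- stand: Driver's stand, fixed: a grey block 64 x 64 mm, 80 mm high, on a foot 80 x 80 x 6 mm. Origin at the centre of its underside, z up. The driver's collar rests on its top, so the tip of the stowed driver is 10 mm above the bench.
- stand_hole (a point): Centre of the mouth of the stand's round hole, 80 mm above the bench; hole 19 mm in diameter, flared by 3 mm at the mouth, 76 mm deep.
- filter: Filter cassette, loose, about 180 g: aluminium frame 16 (x) x 150 (y) x 108 mm (z), pleated core, black pull tab on its top edge. Origin at the middle of its lower edge, z up. It starts hidden under the flap, lower edge 10 mm above the bench, faces to front and rear; guides at its ends (1.5 mm play) let it move only straight up.
- filter_tab (a point): Middle of the cassette's pull tab, 12 (x) x 30 (y) x 20 mm (z), 118 mm above the cassette's lower edge (128 mm above the bench at the start); the frame's top edge is 10 mm below this point. It can be gripped across y or x.
- tin: Paint tin, 100 mm in diameter, 120 mm high, a bystander. Origin at the centre of its underside.
- bottle: Black squeeze bottle, 64 mm in diameter, 190 mm high, a bystander. Origin at the centre of its underside.
- tub: White plastic mixing tub, 132 mm across the rim, 100 mm high, a bystander. Origin at the centre of its underside.

How it is judged:
By the outcome, as a careful person would: the job done as asked, in the order asked, and still so for the second after the job is handed in, while the arm keeps its last pose, push and grip.
It also fails if it takes over 70 s, if anything falls off the work surface, if the arm or the gripper's body presses on something with over 40 N, if the wrist force passes 120 N, or if a joint passes its speed limit or range.

### The arm

A 6-joint arm with a two-finger parallel gripper is mounted at the origin on the work surface. World frame = base frame: x ahead of the robot, y to its left, z up, the work surface at z = 0. Lengths are in m, angles in degrees, forces in N, time in s.
With the tool pointing down it reaches from about 0.325 to 0.85 m from the base axis. Payload 15.5 kg.
Tool frame: the origin (TCP) lies midway between the tips of the shut fingers; the grasp point (between the pads) lies 19 mm behind it; y points along the fingers, x is the direction in which the jaws open and shut, and the axes are right-handed (so a half turn about y gives the same grasp; the last joint's range is limited). The gripper opens to 91 mm and grips with 3 to 60 N. Pads are 32 mm wide; open, the fingers measure 118 mm over their backs; the gripper's body (76 mm by 178 mm) begins 60 mm behind the grasp point.
Start: joints at [59.33, 28.281, 77.091, -0, 74.628, -5.472], TCP at [0.266, 0.566, 0.214] pointing down, gripper open.
Joint ranges: [-166.48, 166.48], [-47.26, 123.95], [12.59, 153.08], [-70.14, 250.14], [6.76, 159.57], [-176.63, 176.63]. Speed limits (degrees/s): [108.29, 108.29, 147.25, 172.46, 172.46, 172.46].

### API

Orientations are given as a 3x3 rotation matrix whose columns are the frame's x, y, z axes.
In Python, from bench import ctrl gives the robot as it stands. The module is installed in compiled form; this text tells all that it offers. Calls block until the motion is done:
- ctrl.goto(position, orientation): joint-space move of the TCP to a pose.
- ctrl.move_l(position, vel=0.15, ori=None, contact_N=None): straight line of the TCP; ori=None keeps the orientation; vel is the mean speed in m/s. With contact_N (N) it stops when the force on the tool has changed by that much, and returns True; else False.
- ctrl.movej(angles): joint-space move.
- ctrl.command_gripper(opening): opening from 0.0 (shut) to 1.0 (fully open); the grip force is fixed at half the most; returns when the fingers have stopped.
- ctrl.sleep(seconds).
- ctrl.ik(position, orientation): joint angles nearest the present ones, or None.
- ctrl.read_camera(name): name is "side" or "top" or "wrist"; returns the picture (400x640x3 uint8, blue, green, red); there is no depth.
- ctrl.camera_params(name): a dict with "fx", "fy", "cx", "cy" (pixels), "pose" (4x4, takes a point from camera to world coordinates); the wrist camera has in their place "T_tool_cam" (4x4, takes a point from camera to tool coordinates, whose origin is the TCP and whose axes are the tool frame's). Camera axes: x right, y up, looking along -z (the intrinsics and any distortion apply to the point x, -y, -z); pixel columns grow to the right and rows downward; lengths in m; the calibration is good to about 2 mm. The wrist camera is an equidistant fisheye: a pixel r from the principal point sees the ray r / f radians off the axis. A picture is of the moment at which its call begins: read the wrist's pose just before it. camera_params takes no time and is no camera call.
A pose or a line that the arm cannot do raises ctrl.MotionError and nothing moves.
- ctrl.sign_off(): hands the job in, once; it reports no verdict.
Readings, each from a call of its own:
- ctrl.current_t(): time.
- ctrl.current_q(): joint angles.
- ctrl.current_dq(): joint speeds.
- ctrl.current_effort(): joint torques, N m.
- ctrl.current_tool_pos(): TCP position.
- ctrl.current_eef_rot(): TCP orientation.
- ctrl.current_contact_force(): force on the tool from outside, world axes, zero at the start.
- ctrl.current_wrist_torque(): the same for the moment, N m.
- ctrl.current_grip_width(): opening from 0.0 (shut) to 1.0 (fully open).
Only numpy, scipy, OpenCV 4.12 (cv2) and the standard library are available. Lean on these libraries where they do the work, as an engineer would, in place of code of your own. Each camera call takes 0.05 s, during which the arm holds its last target. There are 200 camera calls.

## Working session

There is one attempt and no reset: what is moved stays moved. The work goes in short steps, each a Python script; the robot and the scene stay as the last script left them, time stands still between calls to the robot, and variables do not carry over. Pictures are saved under pics/ and viewed, about 8 in all and at most 12, crops included, and the job is handed in when it is done.

```bash
mkdir -p pics
python3 - <<'E'
from bench import ctrl
import cv2,numpy as np
np.set_printoptions(precision=4,suppress=True)
for n in ("side","top","wrist"):
    im=ctrl.read_camera(n); cv2.imwrite(f"pics/{n}0.png",im); print(n,ctrl.camera_params(n))
a=cv2.imread("pics/side0.png");b=cv2.imread("pics/top0.png")
print(ctrl.current_t(),ctrl.current_tool_pos(),ctrl.current_eef_rot())
E
```

```text
side {'fx': 463.2018183304534, 'fy': 463.2018183304534, 'cx': 327.3739738449343, 'cy': 197.0682477973166, 'pose': array([[ 0.7088,  0.4626, -0.5326, -0.0123],
       [-0.7053,  0.4785, -0.523 , -0.5739],
       [ 0.0129,  0.7464,  0.6654,  0.8241],
       [ 0.    ,  0.    ,  0.    ,  1.    ]])}
top {'fx': 371.31599720713365, 'fy': 371.31599720713365, 'cx': 325.6628474713887, 'cy': 199.2296524923036, 'pose': array([[ 0.0857,  0.9714, -0.2215,  0.394 ],
       [-0.9963,  0.0823, -0.0248, -0.015 ],
       [-0.0059,  0.2228,  0.9748,  1.0173],
       [ 0.    ,  0.    ,  0.    ,  1.    ]])}
wrist {'fx': 309.70691628693146, 'fy': 309.70691628693146, 'cx': 311.7857074346062, 'cy': 202.80546135831602, 'T_tool_cam': array([[ 1.    ,  0.0011,  0.0008,  0.0007],
       [ 0.0006,  0.2503, -0.9682, -0.1704],
       [-0.0012,  0.9682,  0.2503,  0.0707],
       [ 0.    ,  0.    ,  0.    ,  1.    ]])}
0.15 [0.2659 0.5653 0.2135] [[ 0.4258 -0.0005 -0.9048]
 [ 0.9048 -0.0008  0.4258]
 [-0.0009 -1.      0.0001]]
```

View pics/top0.png

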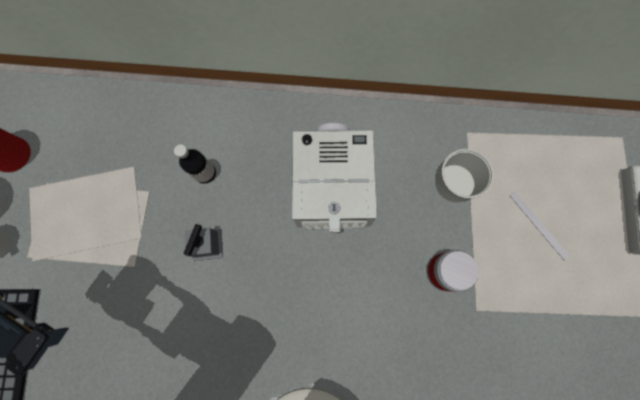

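View pics/side0.png

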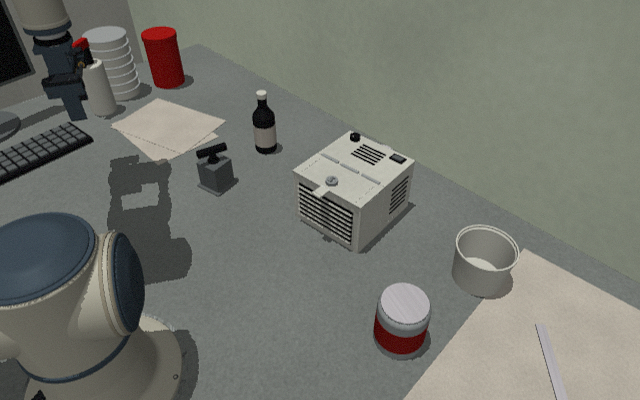

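Top view: extractor top spans about (293,131)–(376,219), with the screw near (334,208) and the lip near (335,226). The stand and driver are near (200,242), with the T-bar from (198,226) to (188,254). Side view: screw (332,181), driver bar (212,151).

```bash
cat > h.py <<'E'
from bench import ctrl
import cv2,numpy as np
np.set_printoptions(precision=4,suppress=True)
def R(th):  # tool down, jaw axis at angle th (deg) in world xy
    c,s=np.cos(np.radians(th)),np.sin(np.radians(th)); return np.array([[c,0,-s],[s,0,c],[0,-1,0]])
def snap(n):
    if n=="wrist":
        T=np.eye(4);T[:3,:3]=ctrl.current_eef_rot();T[:3,3]=ctrl.current_tool_pos();np.save("wp.npy",T)
    return ctrl.read_camera(n)
def ray(n,uv,T=None):
    p=ctrl.camera_params(n);u,v=uv
    x,y=(u-p["cx"])/p["fx"],(v-p["cy"])/p["fy"]
    if n=="wrist":
        r=np.hypot(x,y);k=np.sin(r)/max(r,1e-9);d=np.array([x*k,-y*k,-np.cos(r)])
        P=(np.load("wp.npy") if T is None else T)@p["T_tool_cam"]
    else: d=np.array([x,-y,-1]);P=p["pose"]
    return P[:3,3],P[:3,:3]@d/np.linalg.norm(d)
def plane(n,uv,z,T=None):
    o,d=ray(n,uv,T);return o+d*(z-o[2])/d[2]
def tri(rays):
    A=sum(np.eye(3)-np.outer(d,d) for o,d in rays);b=sum((np.eye(3)-np.outer(d,d))@o for o,d in rays)
    return np.linalg.solve(A,b)
E
python3 - <<'E'
from h import *
t=cv2.imread("pics/top0.png");s=cv2.imread("pics/side0.png")
for uv in [(293,131),(373,131),(376,219),(293,219),(334,208),(335,226)]: print(uv,plane("top",uv,.15))
print("screw tri",tri([ray("top",(334,208)),ray("side",(332,181))]))
for n,im,(x0,y0,x1,y1) in (("top",t,(180,220,225,262)),("side",s,(190,138,235,165))):
    g=im[y0:y1,x0:x1].max(2);m=(g<45).astype(np.uint8)
    c=max(cv2.findContours(m,0,2)[0],key=cv2.contourArea);r=cv2.minAreaRect(c);print(n,(r[0][0]+x0,r[0][1]+y0),r[1:],)
    b=cv2.boxPoints(r)+[x0,y0]
    if n=="top": print([plane(n,q,.123) for q in b])
print(tri([ray("top",(192.5,240)),ray("side",(212,151))]))
E
```

```text
(293, 131) [0.7587 0.1035 0.15  ]
(373, 131) [ 0.7753 -0.0959  0.15  ]
(376, 219) [ 0.5533 -0.1157  0.15  ]
(293, 219) [0.5367 0.08   0.15  ]
(334, 208) [ 0.5714 -0.0146  0.15  ]
(335, 226) [ 0.5284 -0.0205  0.15  ]
screw tri [ 0.5709 -0.0147  0.1529]
top (195.56896591186523, 240.8275852203369) ((12.812978744506836, 30.82542610168457), 21.801406860351562)
[array([0.4374, 0.3351, 0.123 ]), array([0.5083, 0.319 , 0.123 ]), array([0.4992, 0.2882, 0.123 ]), array([0.4286, 0.3048, 0.123 ])]
side (212.60000038146973, 154.7999973297119) ((17.076295852661133, 30.35786247253418), 71.56504821777344)
[0.4711 0.3245 0.1089]
```

Run:
```python
from h import *
def look(p,th,z,name):
    r=R(th);q=np.array(p)-.07*r[:2,2]
    ctrl.goto([*q,z],r);ctrl.sleep(.15);im=snap("wrist");cv2.imwrite(f"pics/{name}.png",im);np.save(f"pics/{name}.npy",np.load("wp.npy"));print(name,ctrl.current_t(),ctrl.current_q(),np.load("wp.npy")[:3,3])
look((.571,-.015),-84,.30,"wu")
look((.47,.318),-107,.27,"wd")
a=cv2.imread("pics/wu.png");b=cv2.imread("pics/wd.png")
cv2.imwrite("pics/both.png",cv2.resize(np.vstack([a[:,:],b]),(480,600)))
```

```text
wu 2.6333 [-9.3193 13.6544 86.5224  0.0013 79.8321 74.6235] [ 0.5014 -0.0218  0.2999]
wd 4.2333 [ 33.4355  17.1931  86.2404  -0.0025  76.5566 140.4959] [0.4037 0.3378 0.2701]
```

View pics/wu.png

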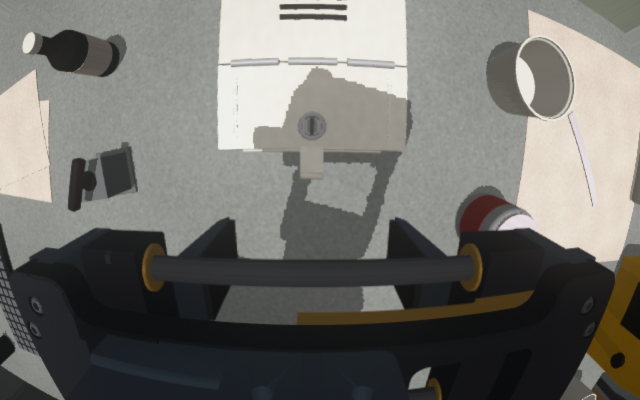

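View pics/wd.png

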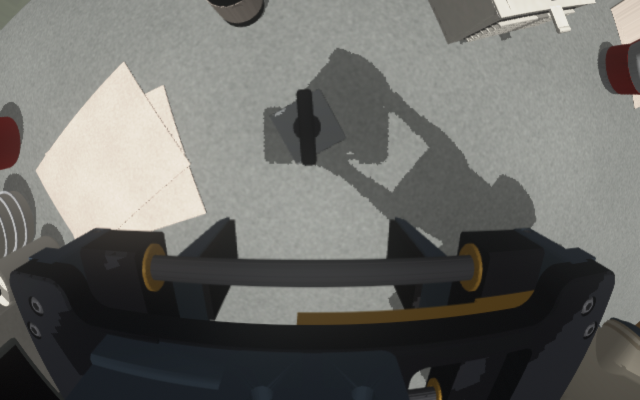

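wu: screw head at (312,126) with its slot nearly along image vertical, lip at (312,164), hinge line at row ~62. wd: driver bar at (307,127) spanning (306,90)–(309,164).

Run:
```python
from h import *
a=cv2.imread("pics/wu.png");b=cv2.imread("pics/wd.png");Ta=np.load("pics/wu.npy");Tb=np.load("pics/wd.npy")
g=b[80:172,270:345].max(2);print("bar gray",g[40,30:46],g[5:12,36])
m=(g<38).astype(np.uint8);c=max(cv2.findContours(m,0,2)[0],key=cv2.contourArea).reshape(-1,2)+[270,80]
P=np.array([plane("wrist",q,.123,Tb)[:2] for q in c],np.float32)
r=cv2.minAreaRect(P);print("bar",r); bp=cv2.boxPoints(r);print(bp)
mm=cv2.findNonZero(m).reshape(-1,2)+[270,80]
Q=np.array([plane("wrist",q,.123,Tb)[:2] for q in mm]);C=np.cov(Q.T);w,V=np.linalg.eigh(C);print(Q.mean(0),np.degrees(np.arctan2(V[1,1],V[0,1])))
cv2.imwrite("pics/c1.png",cv2.resize(np.hstack([a[90:190,240:400],b[70:170,230:390]]),(800,250),interpolation=cv2.INTER_CUBIC))
g=a.max(2)[110:142,296:329];print(g[::2,::2])
```

```text
bar gray [33 34 34 33 34 34 34 34 34 32 32 31 31 31 33 34] [149 145 120  83  49  36  35]
bar ((0.47019487619400024, 0.3230160176753998), (0.02440064772963524, 0.07520290464162827), 72.63080596923828)
[[0.4307 0.3226]
 [0.5024 0.3001]
 [0.5097 0.3234]
 [0.438  0.3459]]
[0.4704 0.3235] 166.79688310026333
[[152 152 152 152 152 151 151 150 150 151 152 151 151 151 151 152 152]
 [152 152 152 152 150 142 139 124 125 132 138 144 150 151 151 151 152]
 [150 152 152 150 129 127 125 122 120 122 124 122 135 151 150 151 152]
 [150 151 149 132 125 115 102  93  91  94 106 118 121 124 150 152 152]
 [151 149 128 123 116 102 112  85  74  98 107 103 117 120 135 151 151]
 [151 143 121 124 124 121 107  78  70  93 109 119 120 117 120 147 149]
 [151 137 122 123 124 121 103  77  69  89 105 124 121 118 115 142 148]
 [150 118 120 114 122 122 102  77  69  89 105 123 115 110 117 126 147]
 [151 117 122 116 123 121 102  76  69  94 105 123 115 110 116 130 148]
 [151 128 121 119 123 120 101  76  68  94 105 122 115 114 113 131 147]
 [151 119 121 124 121 120 101  76  68  93 105 121 118 118 113 141 147]
 [152 142 116 123 117 118 111  78  69 102 113 112 119 117 121 146 149]
 [152 151 138 118 123 109 112  83  77 107 106 111 121 116 140 148 148]
 [151 152 148 113 115 124 122 115 116 118 123 116 113 140 148 149 149]
 [150 150 150 145 132 117 116 117 117 115 108 128 142 147 149 148 148]
 [149 150 150 149 149 148 135 132 131 132 145 148 149 148 149 149 148]]
```

Run:
```python
from h import *
a=cv2.imread("pics/wu.png")[95:185,272:352];b=cv2.imread("pics/wd.png")[82:172,267:347]
cv2.imwrite("pics/c2.png",cv2.resize(np.hstack([a,b]),(800,450),interpolation=cv2.INTER_CUBIC))
```

```text
(no output)
```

View pics/c2.png

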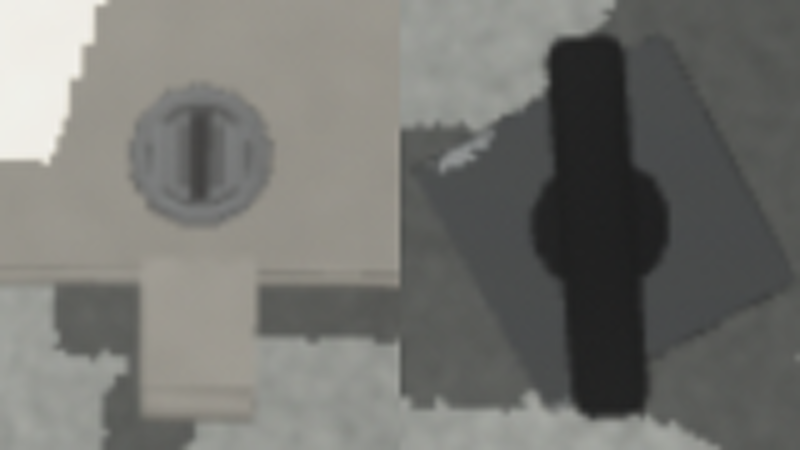

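Run:
```python
from h import *
Ta=np.load("pics/wu.npy");Tb=np.load("pics/wd.npy")
A=lambda x,y:(x/5+271.6,y/5+94.6); B=lambda x,y:((x-400)/5+266.6,y/5+81.6)
ang=lambda v:np.degrees(np.arctan2(v[1],v[0]))
e1=plane("wrist",B(586,37),.123,Tb);e2=plane("wrist",B(611,413),.123,Tb);print("bar",(e1+e2)/2,np.linalg.norm(e1-e2),ang(e1-e2))
print("collar",plane("wrist",B(600,222),.088,Tb))
p=plane("wrist",A(203,155),.160,Ta);s1=plane("wrist",A(199.5,108),.158,Ta);s2=plane("wrist",A(199.5,200),.158,Ta)
print("screw",p,"slot",(s1+s2)/2,np.linalg.norm(s1-s2),ang(s1-s2))
l=plane("wrist",A(201,262),.15,Ta);l1=plane("wrist",A(141,340),.15,Ta);l2=plane("wrist",A(257,340),.15,Ta);print("lip",l,(l1+l2)/2,np.linalg.norm(l1-l2),ang(l1-l2)-90)
print("lip dir",ang(p[:2]-((l1+l2)/2)[:2]))
# hinge line & side edges
h1=plane("wrist",(232,64),.15,Ta);h2=plane("wrist",(394,65),.15,Ta);print("hinge",h1,h2,ang(h1-h2)-90)
a=cv2.imread("pics/wu.png").max(2)
for r in (20,60,100,140):
    row=a[r].astype(int);d=np.diff(row);print(r,"left",200+np.argmax(d[200:240]),"right",395+np.argmin(d[395:420]),d[395:420].min())
```

```text
bar [0.4703 0.3237 0.123 ] 0.07766188534036654 -13.458159133938711
collar [0.4708 0.3238 0.088 ]
screw [ 0.5698 -0.0144  0.16  ] slot [ 0.57   -0.0137  0.158 ] 0.018558350273954822 5.9934002431618945
lip [ 0.5477 -0.0163  0.15  ] [ 0.5315 -0.0176  0.15  ] 0.024120125675474478 5.988910333069811
lip dir 4.7954333608993664
hinge [0.6285 0.0758 0.15  ] [ 0.6452 -0.0923  0.15  ] 5.699338565397127
20 left 219 right 405 -45
60 left 218 right 406 -51
100 left 216 right 406 -30
140 left 217 right 405 -22
```

Run:
```python
from h import *
r=R(-103.5);p=[.4704,.3237]
ctrl.goto([*p,.19],r);ctrl.command_gripper(.5)
print(ctrl.move_l([*p,.098],.12,contact_N=12),ctrl.current_tool_pos(),ctrl.current_contact_force())
ctrl.command_gripper(0);print("w",ctrl.current_grip_width()*91,ctrl.current_tool_pos(),ctrl.current_contact_force(),ctrl.current_q(),ctrl.current_t())
ctrl.move_l([*p,.15],.1);print(ctrl.current_contact_force(),ctrl.current_grip_width()*91)
ctrl.move_l([*p,.235],.2);ctrl.move_l([*p,.30],.2)
s=np.array([.5699,-.0140]);
for th in (-84,6,12): print(th,ctrl.ik([*s,.25],R(th)))
ctrl.goto([*s,.275],R(-84.1));ctrl.sleep(.2);im=snap("wrist");cv2.imwrite("pics/wt.png",im);sd=snap("side");cv2.imwrite("pics/st.png",sd)
print(ctrl.current_tool_pos(),ctrl.current_t())
cv2.imwrite("pics/c3.png",cv2.resize(np.hstack([im[60:260,210:410],sd[60:260,230:430]]),(800,400),interpolation=cv2.INTER_CUBIC))
```

```text
False [0.4708 0.3239 0.0986] [-0.2061 -0.6353  0.9197]
w 16.22490371293553 [0.4705 0.3237 0.0982] [-0.6387 -1.2802  5.1989] [ 28.5413  31.8606  92.1211  -0.0044  56.0054 132.0427] 7.0417
[-0.5274 -0.4016 -2.5865] 16.18818972112055
-84 [-7.4084 21.9048 82.1384 -0.     75.9568 76.5916]
6 [ -7.4084  21.9048  82.1384  -0.      75.9568 -13.4084]
12 [ -7.4084  21.9048  82.1384  -0.      75.9568 -19.4084]
[ 0.5699 -0.0134  0.275 ] 10.3833
```

View pics/c3.png

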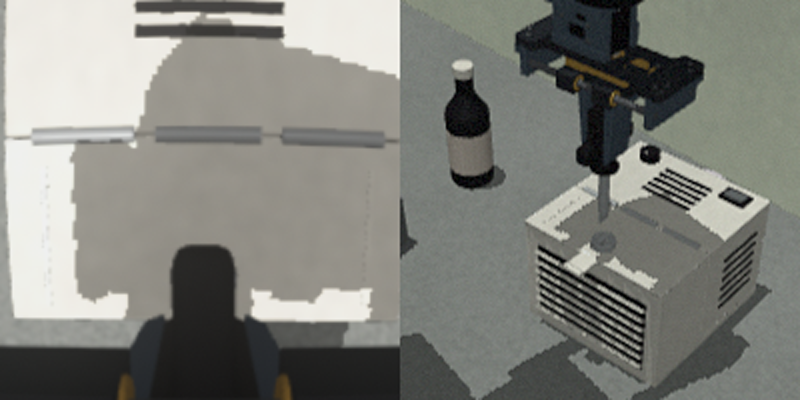

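Driver held upright above the screw; blade tip in the side view at about (332,169), screw at (332,181).

Run:
```python
from h import *
st=plane("side",(331.8,168.5),.187);sc=plane("side",(331.5,181),.160);print("tip side",st,"screw side",sc,"diff",st-sc)
s=np.array([.5699,-.0140])
ctrl.move_l([*s,.256],.1);f0=ctrl.current_contact_force()
h=ctrl.move_l([*s,.2375],.03,contact_N=8)
print(h,ctrl.current_tool_pos(),ctrl.current_contact_force()-f0,"tip z",ctrl.current_tool_pos()[2]-.0882,ctrl.current_t())
cv2.imwrite("pics/s2.png",cv2.resize(snap("side")[130:230,280:380],(600,600),interpolation=cv2.INTER_CUBIC))
```

```text
tip side [ 0.572  -0.0124  0.187 ] screw side [ 0.5641 -0.02    0.16  ] diff [0.0079 0.0076 0.027 ]
True [ 0.5703 -0.0141  0.2393] [ 0.6604  1.3205 10.6376] tip z 0.15106335871451648 11.2833
```

View pics/s2.png

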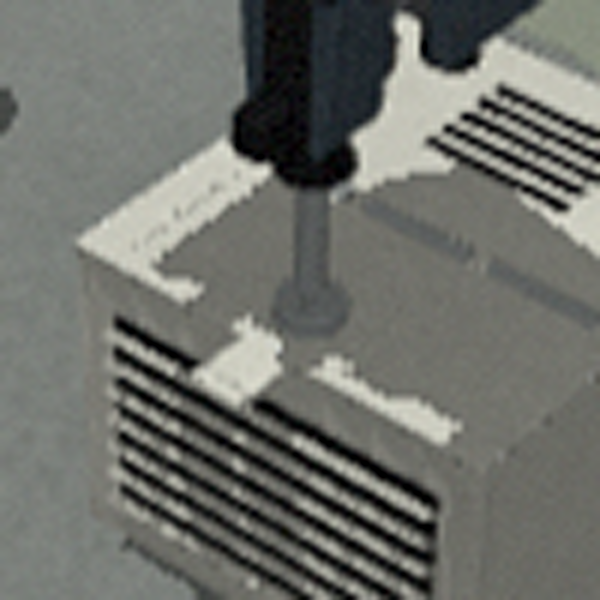

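The blade is fully seated (tip z ≈ 0.151, the slot bottom). Turning now.

Run:
```python
from h import *
s=np.array([.5701,-.0140]);z=.2397
ctrl.move_l([*s,z],.02)
for th in (-70,-55,-40,-25,-10,0,5,8,11):
    ctrl.move_l([*s,z],.05,ori=R(th));t=ctrl.current_wrist_torque();print(th,t,ctrl.current_contact_force(),ctrl.current_t())
    if abs(t[2])>1: break
```

```text
-70 [-0.1198  0.107   0.0317] [ 0.2989 -0.2513  0.9396] 11.9833
-55 [-0.1834  0.0607 -0.0213] [ 0.3345 -0.0511  0.3596] 12.3917
-40 [-0.0794  0.0717 -0.0933] [-0.3519  0.073   0.8083] 12.8
-25 [-0.1075  0.0421  0.031 ] [0.3839 0.2529 0.6844] 13.2083
-10 [-0.1426  0.0671  0.0261] [0.0035 0.416  0.1866] 13.6167
0 [-0.0799  0.0802 -0.0433] [-0.2673  0.3193  0.1573] 13.9417
5 [-0.0543  0.015   0.0224] [ 0.0472 -0.0457  0.2355] 14.1917
8 [-0.0413  0.088  -0.0921] [ 0.0044 -0.6169  0.2498] 14.4417
11 [-0.0445  0.0992 -0.0693] [ 0.9207 -0.3018  0.8408] 14.6917
```

Run:
```python
from h import *
s=np.array([.5701,-.0140]);z=.2397
for th in (13,15):
    ctrl.move_l([*s,z],.05,ori=R(th));t=ctrl.current_wrist_torque();print(th,t,ctrl.current_contact_force())
    if abs(t[2])>.4: break
ctrl.move_l([*s,z],.05,ori=R(9));print(ctrl.current_wrist_torque())
ctrl.move_l([*s,.262],.06);ctrl.move_l([*s,.30],.15);print(ctrl.current_contact_force(),ctrl.current_grip_width()*91,ctrl.current_t())
p=np.array([.4704,.3237])
ctrl.goto([*p,.29],R(-103.5));ctrl.sleep(.1);cv2.imwrite("pics/top2.png",snap("top"));sd=snap("side");cv2.imwrite("pics/st2.png",sd);print(ctrl.current_t())
cv2.imwrite("pics/c4.png",np.hstack([cv2.resize(sd[90:210,150:250],(500,600)),cv2.resize(sd[160:205,307:357],(300,270)).repeat(1,0) if 0 else np.vstack([cv2.resize(sd[160:205,307:357],(300,270)),np.zeros((330,300,3),np.uint8)])]))
```

```text
13 [-0.0756  0.0991 -0.0358] [ 0.2475 -0.5095  0.1573]
15 [-0.0938  0.0576 -0.0745] [-0.4166 -0.1182  0.3814]
[-0.1067  0.0348  0.0129]
[ 0.4616 -0.4462 -1.317 ] 16.327757273422534 16.375
18.875
```

View pics/c4.png

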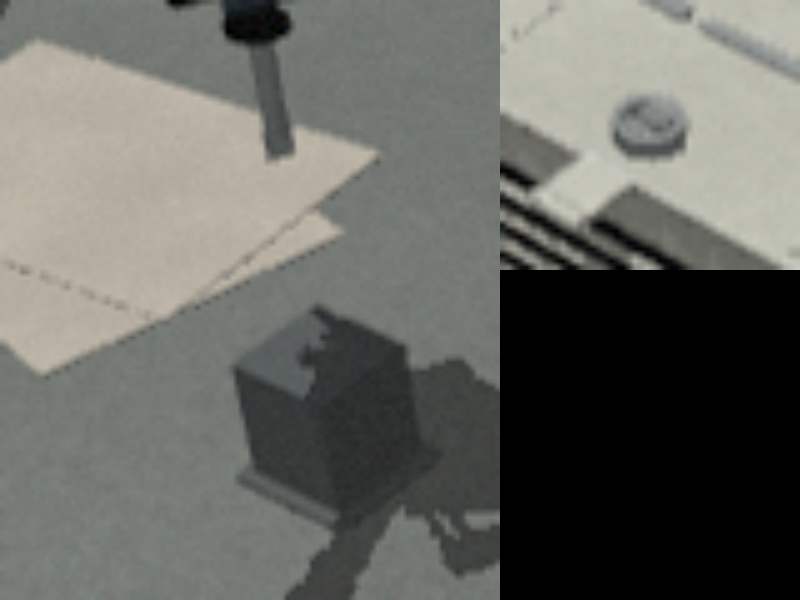

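The slot now runs across the flap (along unit y), so the screw has turned. The driver hangs vertical above the stand, tip at side px (206,121). Putting it back.

Run:
```python
from h import *
p=np.array([.4704,.3237])
print("tip",plane("side",(206,121),.202))
ctrl.move_l([*p,.185],.2);f0=ctrl.current_contact_force()
h=ctrl.move_l([*p,.096],.08,contact_N=8);print(h,ctrl.current_tool_pos(),ctrl.current_contact_force()-f0)
if ctrl.current_tool_pos()[2]<.102:
    ctrl.command_gripper(.5);ctrl.move_l([*p,.135],.12);ctrl.move_l([*p,.23],.25)
    r=R(-84.3);q=np.array([.571,-.014])-.07*r[:2,2]
    ctrl.goto([*q,.28],r);ctrl.sleep(.1)
    im=snap("wrist");cv2.imwrite("pics/wu2.png",im);np.save("pics/wu2.npy",np.load("wp.npy"));sd=snap("side")
    cv2.imwrite("pics/c5.png",np.hstack([cv2.resize(sd[110:210,170:250],(400,500)),cv2.resize(im[70:170,272:352],(400,500))]))
print(ctrl.current_t())
```

```text
tip [0.4693 0.3218 0.202 ]
True [0.47   0.3234 0.0978] [ 0.4996 -0.7121  4.9562]
23.7083
```

View pics/c5.png

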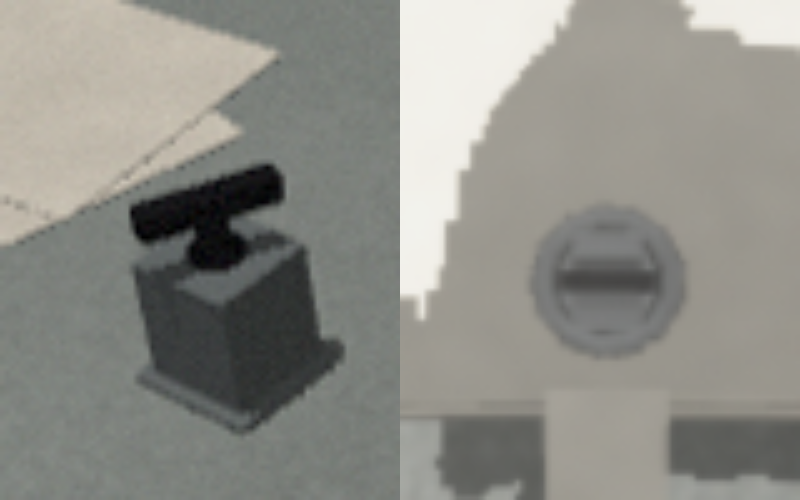

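Driver is seated in the stand and the slot is rotated a full 90°. Now pinching the lip and swinging the flap open.

```bash
cat >> h.py <<'E'
yaw=5.8;u=np.array([np.cos(np.radians(yaw)),np.sin(np.radians(yaw))])
S=np.array([.5699,-.0140]);H=S+.068*u;M=S+.030*u;HZ=.148
def arc(phi,r=.115,dz=-.012):
    a=np.radians(phi);return [*(H-r*np.cos(a)*u),HZ+r*np.sin(a)+dz]
E
python3 - <<'E'
from h import *
r=R(yaw-90);p=arc(0)
ctrl.goto([p[0],p[1],.20],r);f0=ctrl.current_contact_force()
print(ctrl.move_l(p,.12,contact_N=8),ctrl.current_tool_pos(),ctrl.current_contact_force()-f0)
ctrl.command_gripper(0);print("w",ctrl.current_grip_width()*91)
for phi in range(8,125,9):
    ctrl.move_l(arc(phi),.09);f=ctrl.current_contact_force();print(phi,f,ctrl.current_grip_width()*91)
    if np.linalg.norm(f)>35: break
print(ctrl.current_tool_pos(),ctrl.current_t())
cv2.imwrite("pics/st3.png",snap("side"))
E
```

```text
False [ 0.5238 -0.0188  0.1371] [ 0.1843 -0.7434  0.0464]
w 23.662735549262493
8 [ 0.4858 -1.1195 -0.9808] 23.444287654957925
17 [-0.4816 -2.1266 -0.6414] 23.21308389154689
26 [-1.5157 -2.9352  0.4098] 23.333893745451142
35 [-0.2879 -4.2944  0.6746] 23.210980176800025
44 [-1.5146 -4.7458  0.6993] 23.38454670876136
53 [-0.1777 -5.7009  0.2412] 23.397685622381918
62 [-1.1693 -6.0896  1.1617] 23.677470011286747
71 [-0.1324 -6.8319  3.0661] 23.44440954292687
80 [-0.3493 -6.8251  1.7136] 23.47224463114134
89 [ 0.5359 -7.0245  4.1229] 23.213673138617395
98 [ 1.0588 -7.6785  5.1703] 23.49017905575439
107 [ 1.8123 -7.8403  4.8423] 23.439506247731288
116 [ 3.2001 -8.1134  4.8036] 23.314980834436277
[ 0.6885 -0.0028  0.2392] 29.8083
```

Run:
```python
from h import *
ctrl.move_l(arc(121),.09);ctrl.move_l(arc(125),.06);print(ctrl.current_contact_force())
ctrl.command_gripper(.5);p=arc(125);ctrl.move_l([p[0],p[1],.30],.2)
print(ctrl.current_contact_force(),ctrl.current_t())
r=R(yaw+90);ctrl.goto([*M,.33],r);ctrl.sleep(.1)
im=snap("wrist");cv2.imwrite("pics/wm.png",im);np.save("pics/wm.npy",np.load("wp.npy"));sd=snap("side");cv2.imwrite("pics/st4.png",sd)
print(ctrl.current_tool_pos(),ctrl.current_t(),ctrl.current_q())
cv2.imwrite("pics/c6.png",np.hstack([cv2.resize(im[100:300,210:410],(500,500)),cv2.resize(sd[100:260,260:420],(300,300)).copy() if 0 else cv2.resize(sd[90:290,270:390],(300,500))]))
```

```text
[ 4.6165 -9.046   6.7216]
[ 0.1084  0.0013 -0.8609] 31.4333
[ 0.5998 -0.011   0.33  ] 34.4167 [  -6.7496   21.2682   70.5651    0.0007   88.1709 -102.5378]
```

View pics/c6.png

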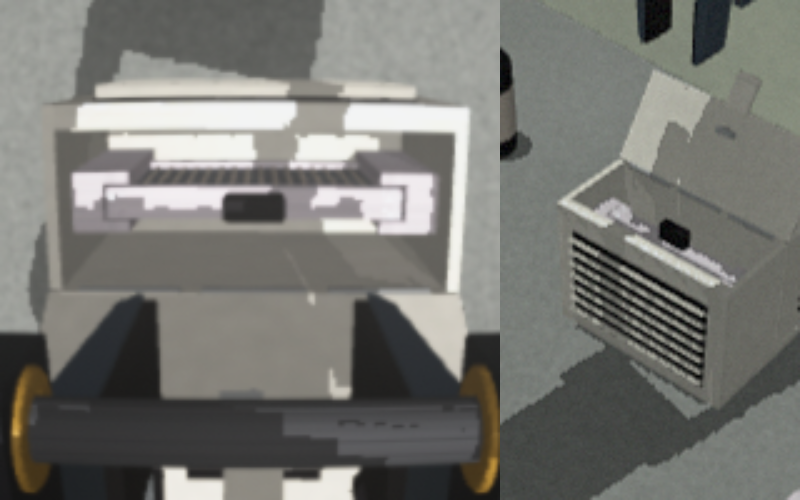

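Run:
```python
from h import *
T=np.load("pics/wm.npy");im=cv2.imread("pics/wm.png")
g=im.max(2)[170:195,290:335];m=(g<60).astype(np.uint8);c=max(cv2.findContours(m,0,2)[0],key=cv2.contourArea)
x,y,w,h=cv2.boundingRect(c);print(x+290,y+170,w,h)
cx=x+290+w/2-.5
rear=plane("wrist",(cx,y+170+h-.5),.138,T);fr=plane("wrist",(cx,y+170-.5),.138,T)
l=plane("wrist",(x+289.5,y+174),.138,T);r=plane("wrist",(x+289.5+w,y+174),.138,T)
v=np.array([-u[1],u[0]])
print(rear,fr,np.linalg.norm(l-r)); q=rear[:2]-.006*u
print("tab",q,"rel mouth along u,v",(q-M)@u,(q-M)@v)
```

```text
300 178 23 10
[ 0.6042 -0.0109  0.138 ] [ 0.5921 -0.0121  0.138 ] 0.027370720720151058
tab [ 0.5982 -0.0115] rel mouth along u,v -0.001570870004864063 -0.00039667964642176604
```

Run:
```python
from h import *
q=M-.0008*u
ctrl.move_l([*q,.17],.2);f0=ctrl.current_contact_force()
h=ctrl.move_l([*q,.1205],.08,contact_N=7);z=ctrl.current_tool_pos()[2];print(h,z,ctrl.current_contact_force()-f0)
if z<.131:
    ctrl.command_gripper(0);print("w",ctrl.current_grip_width()*91,ctrl.current_contact_force())
    for zz in (.135,.16,.20,.24,.275):
        hh=ctrl.move_l([*q,zz],.1,contact_N=25);print(zz,hh,ctrl.current_contact_force(),ctrl.current_grip_width()*91)
        if hh: break
    else:
        ctrl.move_l([*q,.39],.15);ctrl.sleep(.3);sd=snap("side");cv2.imwrite("pics/st5.png",sd[0:300,200:460])
print(ctrl.current_tool_pos(),ctrl.current_grip_width()*91,ctrl.current_contact_force(),ctrl.current_t())
```

```text
False 0.12084859213035037 [ 0.533  -0.0004  0.5411]
w 29.588693722561743 [ 0.5149 -2.1591  2.3002]
0.135 False [-0.6443  0.8744 -2.6801] 29.244101488361924
0.16 False [ 0.201  -0.0124 -1.3546] 29.219753079312984
0.2 False [-0.4856  0.0484 -1.651 ] 29.588280123273066
0.24 False [-0.3773  0.0616 -2.0463] 29.4761480631705
0.275 False [-0.1995  0.1651 -0.7655] 29.69499976137133
[ 0.5989 -0.011   0.3897] 29.95505507180938 [-1.2727  0.5871 -1.9791] 40.0833
```

View pics/st5.png

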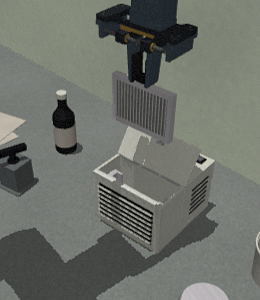

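The cassette is upright in the gripper with its lower edge at about z = 0.28. The bay below it is empty and the flap is open. The driver is in the stand and the bottle is in place. Handing in.

Run:
```python
from h import *
ctrl.sleep(.7);a=cv2.imread("pics/top0.png");b=snap("top")
for n,(x0,y0,x1,y1) in dict(tin=(425,245,480,295),tub=(435,145,495,205),bottle=(170,140,218,186)).items(): print(n,cv2.absdiff(a[y0:y1,x0:x1],b[y0:y1,x0:x1]).mean())
print(np.abs(ctrl.current_dq()).max(),ctrl.current_contact_force(),ctrl.current_grip_width()*91,ctrl.current_t())
ctrl.sign_off()
```

```text
tin 0.49042424242424243
tub 0.4299074074074074
bottle 9.804347826086957
0.06771851427767814 [-0.1832 -0.3652 -1.5815] 29.611506292613612 40.8333
the job is handed in; nothing more can be done
```

The job is done and handed in at about 41 s of the 70 s allowed.

- **Screw and driver:** I took the driver from its stand, seated it in the slot and turned the screw a quarter turn anticlockwise. The close-up showed the slot turned by 90°. I put the driver back with its collar resting on the stand, and the side picture confirmed it.
- **Flap:** I pinched the lip and swung the flap to about 125° (2.18 rad). It stayed open after I let go. A sideways force of up to about 9 N built up during the swing, which suggests my estimate of the unit's yaw was slightly off; it did no harm.
- **Cassette:** I gripped it by the pull tab (about 29.6 mm between the pads) and drew it straight up without it snagging. It is held still and upright over the bay, its lower edge about 0.28 m above the bench, clear of the box and the open flap.
- **Bystanders:** The tin and tub areas of the top view match the start picture. The bottle area of that view differs (mean 9.8 grey levels). I think this is the arm's changed shadow, because the bottle stood upright in the last side picture and nothing went near it, but I did not look into the difference further.

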